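# Load the dowel borer and latch its guard

## Robot

A 6-joint arm with a two-finger parallel gripper is mounted at the origin on the work surface. World frame = base frame: x ahead of the robot, y to its left, z up, the work surface at z = 0. Lengths are in mm, angles in rad, forces in N, time in s.
With the tool pointing down it reaches from about 275 to 875 mm from the base axis. Payload 12.5 kg.
Tool frame: the origin (TCP) lies on the mounting face of the last link; the fingertips stand 173 mm ahead of it and the grasp point (between the pads) lies r.tcp_to_grasp ahead of it (r.tcp_to_grasp is the distance from the TCP to the grasp point, in mm); x points along the fingers, z is the direction in which the jaws open and shut, and the axes are right-handed (so a half turn about x gives the same grasp; the last joint's range is limited). The gripper opens to 85 mm and grips with 20 to 120 N. Pads are 22 mm wide; open, the fingers measure 114 mm over their backs; the gripper's body (76 mm by 85 mm) begins 54 mm behind the grasp point. The pads swing forward as they close: fully open they stand 13 mm farther back than shut.
Start: joints at [-1.378, 0.351, 1.652, -0, 1.139, -0.085], TCP at [150.853, -528.894, 404.69] pointing down, gripper open.
Joint ranges: [-2.75, 2.75], [-0.79, 2.1], [0.01, 2.65], [-1.57, 4.71], [0.07, 3.14], [-2.87, 2.87]. Speed limits (rad/s): [2.22, 2.22, 2.79, 3.14, 3.14, 3.14].

## Interface

Orientations are given as a unit quaternion [x, y, z, w].
In Python, from station import r gives the robot as it stands.
- The arm moves only by the tool jog_arm, never from a script. Its argument "plan" is a list that holds one entry, the list of rows, each a list of 5 numbers: the opening, from -1 (shut) to 1 (fully open), so that 0 is half open, then the shift along the tool's x, y, z in mm, then the turn about the tool's x in rad. A call has 1 to 20 rows; each row is the pose to reach, as a shift and turn from the pose measured when the call began, along the tool's axes at that moment; what a row does not reach only later rows make up. A row lasts 1/8 s, in which the tool goes at most 62.5 mm and 10.7 degrees, less where a joint would pass 70% of its speed; a pose out of reach is approached as far as the arm can. A call with a gripper value outside its range is refused whole. The fingers move at their own pace and stop on an object; "squeeze" is the grip in N (left out, the last holds). Time passes only in rows, so rows that repeat a pose let the fingers close. It gives the time, the measured TCP pose, the force and the opening at its end, in the units of the state.
- r.state(): the state, without advancing time (a new reading comes with each control period).
- r.grab_frame(name): name is "scene" or "top"; returns a dict with "pixels" (420x560x3 uint8, red, green, blue), "vfov" (degrees; the focal length in pixels is half the picture's height over the tangent of half this angle, whatever the lens; pixels are square), "cx", "cy" (the principal point, pixels), "R" (3x3) and "t" (3): a world point X has camera coordinates R X + t. Camera axes: x right, y down, z forward; pixel columns grow to the right and rows downward; lengths in mm; the calibration is good to about 2 mm. A picture is of the moment at which its call begins. There is no depth.
- r.hand_in(): hands the job in, once; it reports no verdict.
Trained networks look in a picture, given as the dict that the camera call returned (one of the last four; its "shot" number tells which), for a name from the list of things; names that differ only in an ending like _2 or _b are one class to them, and where a whole thing is asked for, a point or a joint stands for the part that bears it (a point fixed in the world has none). Each returns a list of dicts, best first, with "conf" (0 to 1); they miss things now and then, are a little off and sometimes report something else, mostly with a low value. They report only what shows in the picture. A call takes as long as a camera call. They do not tell look-alikes from the thing itself.
- r.regions_of(picture, thing): "mask" (420x560 bool, what is visible of it) and "at" ([column, row] in pixels, amid what is visible of it).
The state is a dict: "time_s": time; "joints": joint angles; "qvel": joint speeds; "joint_efforts": joint torques, N m; "tool_pos": TCP position; "eef_rot": TCP orientation; "contact_force": force on the tool from outside, world axes, zero at the start; "ft_torque": the same for the moment, N m; "gripper_width": finger opening in mm.
Only numpy, scipy, OpenCV 4.12 (cv2) and the standard library are available. Lean on these libraries where they do the work, as an engineer would, in place of code of your own. Each camera call takes 0.05 s, during which the arm holds its last target.

## Task

Lay the short, thick wooden stretcher bar flat into the nest of the dowel borer and let go of it. Then slide the clear guard over it, gently, until the catch clicks in and holds, without ramming the guard hard into its rubber stop. Leave the other things on the bench where they are.

Things in the scene. Friction and masses are not known exactly. Their poses are not given: they have to be found in the camera images.
- bar_center (a point): Centre of the short, thick bare-wood stretcher bar: a block 110 long (its x) x 36 wide (its y) x 34 high (its z), about 85 g, lying flat on the bench. The same either way round.
- nest (a point): Floor centre of the nest on the borer (grey base, green motor lying on its side): 45 mm above the bench, inside four steel lips 10 high, 8 thick; opening 44 (nest x) x 120 (nest y). The bar lies with its long side along nest y. x points from the robot side to the motor (starts 74 mm off at +x, 98 mm high, highest thing there), y is the way the guard slides shut, z up; turned up to 0.2 rad.
- grip (a point): Middle of the upright black grip on the guard, 113 mm above the bench, moves with it; axes as the nest. Grip: a block 55 (nest x) x 14 (nest y, the sliding way) x 42 high, 92 to 134 mm above the bench, at the middle of the hood. Guard: clear hood 130 (nest x) x 170 (nest y), underside 87, top 92 mm above the bench, one wall on the robot side.
- guard (a joint): Slide of the guard in m: 0 fully open, grows as it shuts (along nest y). Starts at 0 to 0.02. The catch bites at about 0.165, but the catch block is set by hand and this varies by 25 mm either way. Slides at about 2 to 4 N, stays where it is left; mass about 0.6 kg.
- pawl (a joint): Height of the catch's spring pawl in m: about 0.006 riding on the open guard's strip, about 0.011 at the top of the last ramp (over the last 20 mm the push rises to about 7 to 10 N, then falls off), 0 once dropped into the notch: latched. An upright steel pin in a dark block on the robot side of the machine.
- stop (a joint): How far the guard squeezes the catch block's rubber stop, in m; 0 when free. The guard meets it 0 to 4 mm after the pawl drops; it then pushes back with 6 N per mm. Up to 3 mm (18 N, besides the sliding friction) is fine, more is ramming.
- brace: Bystander: long thin bare-wood strip 170 x 28 x 12 mm; origin under its centre. It and the bar may have swapped places.
- tape: Bystander: roll of paper tape, 96 mm across, 24 high; origin under its centre.
- pebble: Bystander: grey stone, 76 mm across, 36 high; origin under its centre.
- tub: Bystander: white tub, 92 mm across, 100 high; origin under its centre.
- brushes: Bystander: white pot of brushes, 76 mm across, brushes to 210 mm; origin under its centre.
- flask: Bystander: amber bottle, 60 mm across, 130 high; origin under its centre.
- book: Bystander: thick red book 160 x 210 x 35 mm lying flat; origin under its centre.
Things that resemble listed ones, but are neither listed nor needed, are in the scene too. Leave any green or orange look-alike of the part that bears bar_center alone.

How it is judged (in metres and radians):
On the way, in this order (a step that is already met when the one before it is completed fails the run):
1. the bar lies in the nest, let go, with the guard still open (x of bar_center in the frame of nest between -0.007 and 0.007 m and y of bar_center in the frame of nest between -0.007 and 0.007 m and z of bar_center in the frame of nest between 0.014 and 0.02 m and angle between the x axis of bar_center and the y axis of nest, either way round below 0.1 rad and contact force between bar and the fingers below 0.1 N and value of joint guard below 0.05 m), for 0.2 s.
2. the guard is shut and the pawl has dropped into its notch (value of joint guard above 0.13 m and value of joint pawl below 0.002 m), for 0.1 s.
At the end, for the whole second after the job is handed in: The bar lies flat on the floor of the nest (centre within 7 mm of the nest's centre each way, height within 3 mm, long side within 0.1 rad of the nest's y), and the guard is shut over it with the pawl dropped (below 2 mm), all at rest and let go (all of step 2 and x of bar_center in the frame of nest between -0.007 and 0.007 m and y of bar_center in the frame of nest between -0.007 and 0.007 m and z of bar_center in the frame of nest between 0.014 and 0.02 m and angle between the x axis of bar_center and the y axis of nest, either way round below 0.1 rad and linear speed of bar below 0.01 m/s and velocity of joint guard between -0.005 and 0.005 m/s); the robot touches nothing.
It fails at once if the rubber stop is squeezed by more than 3 mm (value of joint stop above 0.003 m).
It fails at once if a bystander is moved by more than 30 mm (distance of any of brace, tape, pebble, tub, brushes, flask, book from where it was at the start of the episode above 0.03 m).
It also fails if it takes over 64 s, if anything falls off the work surface, if the arm or the gripper's body presses on something with over 40 N, if the wrist force passes 120 N, or if a joint passes its speed limit or range.

## Working session

There is one attempt and no reset: what is moved stays moved. The work goes in short steps, Python scripts to look and compute and a tool call to move; the robot and the scene stay as the last step left them, time stands still between calls to the robot, and variables do not carry over. Pictures are saved under pics/ and viewed, and the job is handed in when it is done.

Besides the shell and the picture viewer there is one more tool, called after ">>>" as name(argument=value, ...), one argument or row to a line, values as JSON. jog_arm: Moves the arm, as the interface text tells. Its arguments: {"type":"object","properties":{"plan":{"type":"array","items":{"type":"array","items":{"type":"array","items":{"type":"number"}}}},"squeeze":{"type":"number"}},"required":["plan"]}

```bash
ls; mkdir -p pics
cat > h.py <<'E'
import numpy as np, cv2
from station import r
def shot(n,f):
    p=r.grab_frame(n); cv2.imwrite('pics/'+f,p['pixels'][:,:,::-1]); return p
def K(p):
    f=210/np.tan(np.radians(p['vfov'])/2); return f,p['cx'],p['cy']
def ray(p,uv,z):
    f,cx,cy=K(p);R=np.array(p['R']);t=np.array(p['t'])
    d=R.T@np.array([(uv[0]-cx)/f,(uv[1]-cy)/f,1]);c=-R.T@t
    return c+d*(z-c[2])/d[2]
def proj(p,X):
    f,cx,cy=K(p);c=np.array(p['R'])@np.array(X)+np.array(p['t'])
    return np.array([cx+f*c[0]/c[2],cy+f*c[1]/c[2]])
E
python3 - <<'E'
from h import *
for n in ['scene','top']:
    p=shot(n,n+'0.png'); print(n,K(p),(-np.array(p['R']).T@np.array(p['t'])).round(),[k for k in p])
    for th in ['bar_center','nest','grip','guard','pawl','brace','tape','pebble','tub','brushes','flask','book']:
        try:
            for d in r.regions_of(p,th)[:3]: print(th,round(d['conf'],2),np.round(d['at']),d['mask'].sum(), ray(p,d['at'],34).round())
        except Exception as e: print(th,e)
s=r.state();print(s,r.tcp_to_grasp)
E
```

```text
pics
scene (np.float64(394.17512245345625), 280.0289404641217, 218.80638439891746) [ 876.  431. 1022.] ['pixels', 'vfov', 'cx', 'cy', 'R', 't', 'shot']
bar_center 0.93 [317. 199.] 539 [379. -19.  34.]
bar_center 0.78 [356. 242.] 434 [385. 157.  34.]
bar_center 0.72 [416. 247.] 606 [262. 271.  34.]
nest 0.87 [237. 231.] 12739 [632. -75.  34.]
grip 0.66 [227. 196.] 2661 [ 591. -193.   34.]
guard 0.7 [224. 192.] 2701 [ 587. -212.   34.]
guard 0.53 [271. 352.] 1260 [757. 252.  34.]
pawl 0.65 [371. 287.] 621 [447. 280.  34.]
pawl 0.43 [261. 186.] 16 [ 488. -161.   34.]
brace 0.72 [392. 341.] 757 [504. 414.  34.]
tape 0.94 [436. 286.] 581 [307. 383.  34.]
pebble 0.7 [319. 326.] 641 [622. 275.  34.]
pebble 0.64 [263. 117.] 2400 [ 309. -394.   34.]
tub 0.68 [351. 373.] 1652 [635. 408.  34.]
tub 0.48 [373. 286.] 601 [440. 280.  34.]
brushes 0.89 [273. 354.] 1214 [756. 259.  34.]
flask 0.84 [167. 150.] 536 [ 644. -462.   34.]
book 0.87 [260. 116.] 2479 [ 316. -403.   34.]
top (np.float64(497.07258361600407), 275.9899421564123, 206.4012036366024) [ 255.  -32. 1475.] ['pixels', 'vfov', 'cx', 'cy
[... 689 characters left out ...]
nts': array([-1.37759799e+00,  3.50723727e-01,  1.65179279e+00, -3.69499974e-05,
        1.13910395e+00, -8.45827880e-02]), 'qvel': array([-1.51838874e-03,  2.34540813e-04,  1.60864993e-03, -7.98840386e-05,
        1.89999128e-04, -1.80724548e-04]), 'joint_efforts': array([ 2.00803639e-03, -5.06028163e+01, -2.91644722e+01,  9.76263823e-05,
        6.06315771e-04,  1.63553216e-05]), 'tool_pos': array([ 150.85160802, -528.89999643,  404.67929812]), 'eef_rot': array([ 0.42595625,  0.56442586, -0.42596078,  0.56439537]), 'contact_force': array([ 0.31250213, -0.06347851,  0.40256713]), 'ft_torque': array([0.02841158, 0.02127423, 0.03779557]), 'gripper_width': 85.55145996066408} 154.70000000000002
```

View pics/scene0.png

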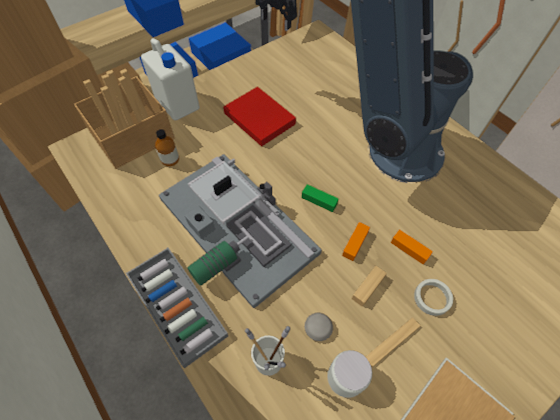

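View pics/top0.png

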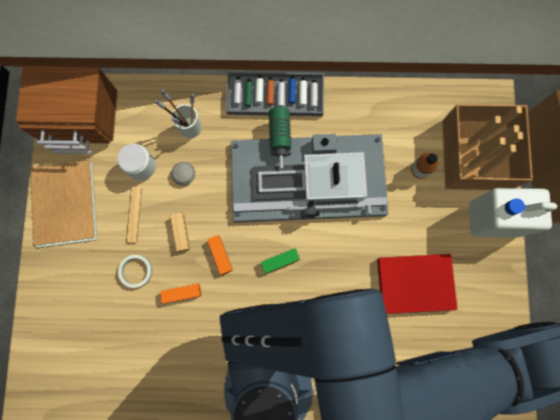

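Run:
```python
import cv2
a=cv2.imread('pics/top0.png'); cv2.imwrite('pics/top0m.png',cv2.resize(a[90:290,230:400],None,fx=4.4,fy=3.0*1,interpolation=2)[:600] if 0 else cv2.resize(a[100:260,225:425],None,fx=3.7,fy=3.7,interpolation=2))
cv2.imwrite('pics/top0b.png',cv2.resize(a[150:310,110:270],None,fx=3.7,fy=3.7,interpolation=2))
a=cv2.imread('pics/scene0.png'); cv2.imwrite('pics/scene0m.png',cv2.resize(a[130:330,130:390],None,fx=3,fy=3,interpolation=2))
```

```text
(no output)
```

View pics/top0m.png

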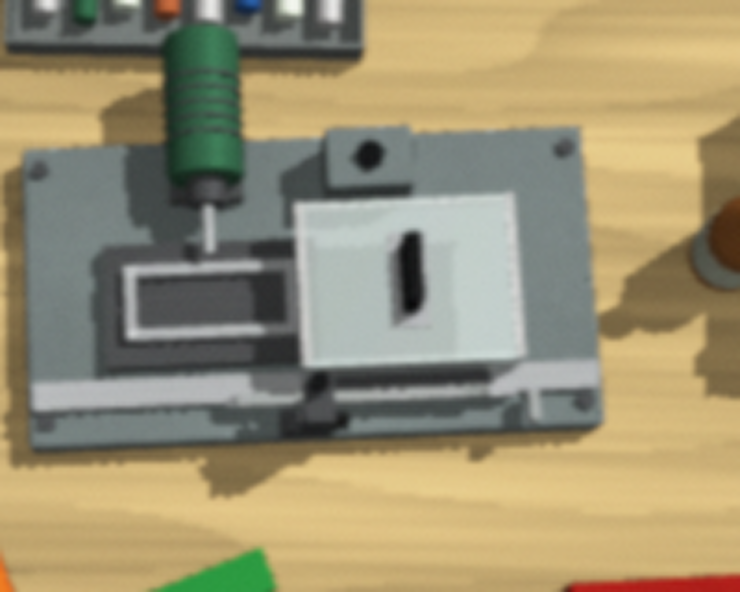

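View pics/top0b.png

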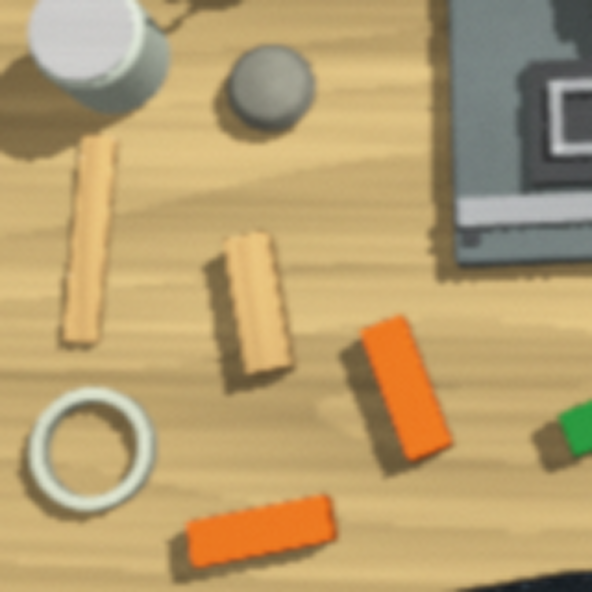

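View pics/scene0m.png

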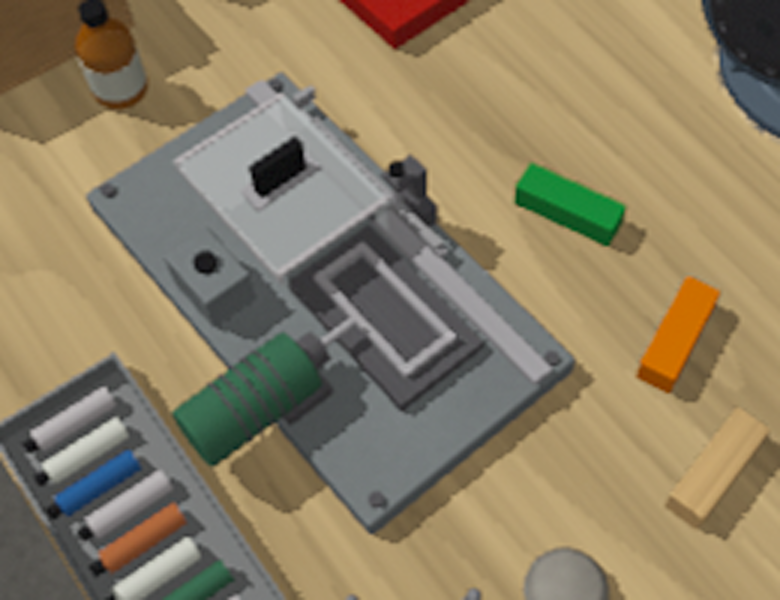

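```bash
cat >> h.py <<'E'
import pickle
def rect(c,yaw,lx,ly,z):
    R=np.array([[np.cos(yaw),-np.sin(yaw)],[np.sin(yaw),np.cos(yaw)]])
    return [np.r_[np.array(c[:2])+R@np.array([a*lx/2,b*ly/2]),z] for a,b in((-1,-1),(1,-1),(1,1),(-1,1))]
def overlay(p,polys,box,s,f):
    x0,y0,x1,y1=box
    im=cv2.resize(p['pixels'][y0:y1,x0:x1,::-1],None,fx=s,fy=s,interpolation=cv2.INTER_CUBIC)
    for P,col in polys:
        q=np.array([(proj(p,X)+.5-[x0,y0])*s-.5 for X in P])
        cv2.polylines(im,[np.round(q*8).astype(int)],True,col,1,cv2.LINE_AA,3)
    cv2.imwrite('pics/'+f,im)
E
python3 - <<'E'
from h import *
P={n:r.grab_frame(n) for n in ['scene','top']}
pickle.dump(P,open('P0.pkl','wb'))
p=P['top']
s=3.7
def up(u,v,x0,y0): return ((u+.5)/s+x0-.5,(v+.5)/s+y0-.5)
# lip outer left corners in zoom, grip
for z,(u,v) in [(55,(122,267)),(55,(126,340)),(92,(295,203)),(92,(513,193)),(92,(525,358)),(92,(302,368)),(134,(412,235)),(134,(412,305))]:
    print((u,v),ray(p,up(u,v,225,100),z).round(1))
# bar top corners
B=[ray(p,up(u,v,110,150),34)[:2].round(1) for u,v in[(226,238),(268,232),(292,367),(248,374)]]
print(B,np.mean(B,0))
p=P['scene']
s=3
for z,(u,v) in [(34,(740,408)),(34,(672,500)),(34,(775,432)),(34,(697,525))]: print(ray(p,up(u,v,130,130),z).round(1))
for z,(u,v) in [(55,(318,280)),(55,(365,245)),(55,(455,337)),(55,(408,375))]: print(ray(p,up(u,v,130,130),z).round(1))
E
```

```text
(122, 267) [618.7  44.5  55. ]
(126, 340) [559.4  39.7  55. ]
(295, 203) [663. -91.  92.]
(513, 193) [ 674.  -260.6   92. ]
(525, 358) [ 542.9 -268.3   92. ]
(302, 368) [532.  -97.7  92. ]
(412, 235) [ 627.1 -177.4  134. ]
(412, 305) [ 573.1 -177.4  134. ]
[array([491.6, 298.2]), array([497., 265.]), array([389.8, 240.2]), array([383.7, 274.5])] [440.525 269.475]
[391.4 244.6  34. ]
[500.6 271.4  34. ]
[382.9 280.6  34. ]
[498.8 301.   34. ]
[627.3 -87.8  55. ]
[569.3 -92.9  55. ]
[560.9  38.5  55. ]
[618.3  43.5  55. ]
```

Run:
```python
from h import *
P=pickle.load(open('P0.pkl','rb'))
n=(593.8,-25.5);y=0.068
g=(-0,)
u=np.array([-np.sin(y),np.cos(y)])
gc=np.array(n)-154*u
b=(441,270.5);by=0.221
G=(0,255,0);Rr=(0,0,255);Bl=(255,0,0)
polys=[(rect(n,y,60,136,55),Rr),(rect(n,y,44,120,55),G),(rect(gc,y,130,170,92),Rr),(rect(gc,y,55,14,134),G),(rect(b,by,110,36,34),Rr),(rect(b,by,110,36,0),Bl)]
overlay(P['top'],polys,(225,130,385,240),5,'o1.png')
overlay(P['scene'],polys,(180,150,320,270),5,'o2.png')
a=[]
for n,bx in(('top',(140,190,220,270)),('scene',(330,240,410,320))):
    overlay(P[n],polys,bx,5,'t.png');a.append(cv2.imread('pics/t.png'))
cv2.imwrite('pics/o3.png',np.hstack(a))
```

```text
(no output)
```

View pics/o1.png

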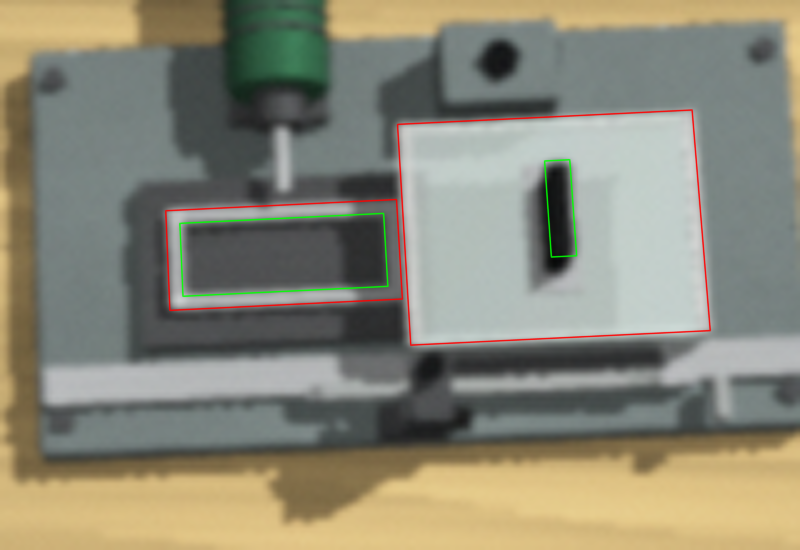

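View pics/o2.png

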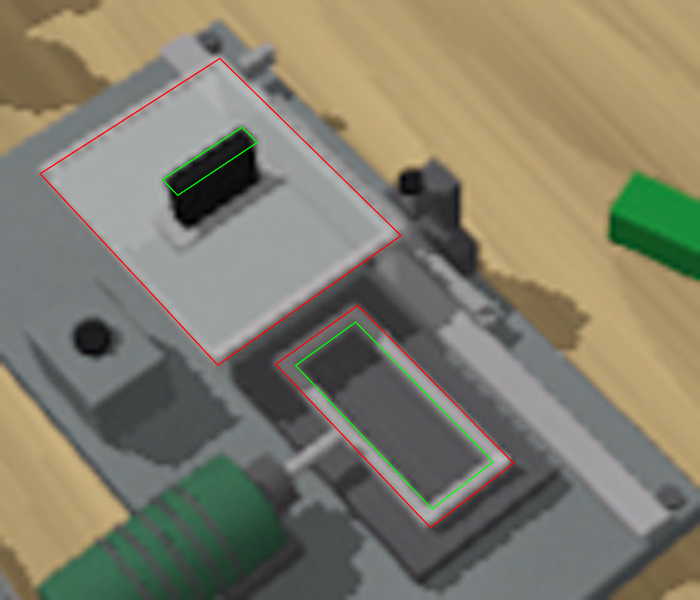

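View pics/o3.png

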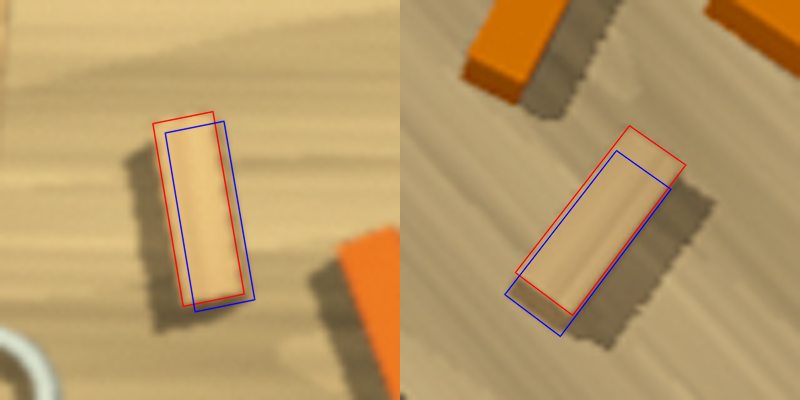

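Run:
```python
from h import *
P=pickle.load(open('P0.pkl','rb'))
a=[]
for n,bx in(('top',(165,205,198,260)),('scene',(348,262,390,310))):
    overlay(P[n],[],bx,10,'t.png');t=cv2.imread('pics/t.png');a.append(cv2.copyMakeBorder(t,0,560-t.shape[0],0,0,0))
cv2.imwrite('pics/o4.png',np.hstack(a))
```

```text
(no output)
```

View pics/o4.png

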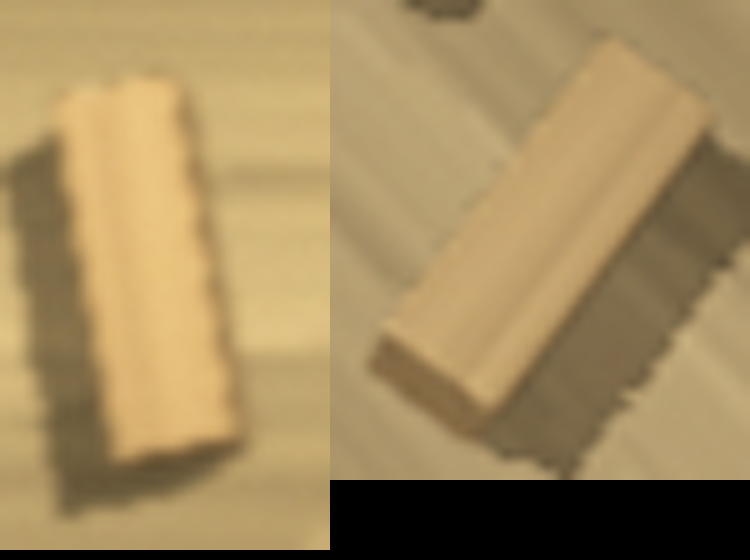

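Run:
```python
from h import *
P=pickle.load(open('P0.pkl','rb'))
for n,o,c in(('top',(165,205),[(62,97),(183,78),(240,440),(112,460)]),('scene',(348,262),[(282,38),(378,108),(154,408),(55,328)])):
    X=np.array([ray(P[n],((u+.5)/10+o[0]-.5,(v+.5)/10+o[1]-.5),34)[:2] for u,v in c])
    d=(X[0]+X[1]-X[2]-X[3])/2;w=(X[0]+X[3]-X[1]-X[2])/2
    print(X.round(1).tolist(),X.mean(0).round(1),np.arctan2(d[1],d[0]) ,np.hypot(*d),np.hypot(*w))
```

```text
[[490.7, 298.1], [497.1, 262.7], [390.6, 240.2], [384.1, 277.2]] [440.6 269.6] 0.2006778937251582 108.69225556325324 36.757943098886585
[[392.0, 243.0], [385.9, 273.5], [492.5, 298.0], [498.2, 266.4]] [442.2 270.2] -2.9204082337083372 109.06976873015068 31.641838570457367
```

```bash
cat >> h.py <<'E'
from scipy.spatial.transform import Rotation as Ro
def rel(target,jaw=None,s=None):
    s=s or r.state(); R=Ro.from_quat(s['eef_rot']).as_matrix()
    d=R.T@(np.array(target,float)-s['tool_pos'])
    cur=np.arctan2(R[1,2],R[0,2])
    out=[d.round(1).tolist(),'jaw',round(cur,3)]
    if jaw is not None:
        t=-(jaw-cur); t=(t+np.pi/2)%np.pi-np.pi/2   # tool x down => positive turn lowers world angle
        out+=['turn',round(t,3),'alt',round(t-np.sign(t)*np.pi,3)]
    return out
E
python3 - <<'E'
from h import *
s=r.state();print(Ro.from_quat(s['eef_rot']).as_matrix().round(3))
print(rel([441.3,270,300],0.215+np.pi/2))
print(rel([441.3,270,186],0.215+np.pi/2))
E
```

```text
[[ 0.     0.962  0.274]
 [-0.     0.274 -0.962]
 [-1.     0.     0.   ]]
[[104.7, 498.4, -688.6], 'jaw', np.float64(-1.293), 'turn', np.float64(0.063), 'alt', np.float64(-3.079)]
[[218.7, 498.4, -688.6], 'jaw', np.float64(-1.293), 'turn', np.float64(0.063), 'alt', np.float64(-3.079)]
```

>>> jog_arm(
  plan=[
    [[1, 105, 498.4, -688.6, 0.063], [1, 105, 498.4, -688.6, 0.063], [1, 105, 498.4, -688.6, 0.063], [1, 105, 498.4, -688.6, 0.063], [1, 105, 498.4, -688.6, 0.063], [1, 105, 498.4, -688.6, 0.063], [1, 105, 498.4, -688.6, 0.063], [1, 105, 498.4, -688.6, 0.063], [1, 105, 498.4, -688.6, 0.063], [1, 105, 498.4, -688.6, 0.063], [1, 105, 498.4, -688.6, 0.063], [1, 105, 498.4, -688.6, 0.063], [1, 105, 498.4, -688.6, 0.063], [1, 105, 498.4, -688.6, 0.063], [1, 105, 498.4, -688.6, 0.063], [1, 105, 498.4, -688.6, 0.063], [1, 105, 498.4, -688.6, 0.063], [1, 105, 498.4, -688.6, 0.063]],
  ],
  squeeze=40,
)

```text
time_s: 3.65
tool_pos: [441.3, 269.3, 300.0]
eef_rot: [0.444, 0.55, -0.444, 0.551]
contact_force: [0.2, -0.5, 0.0]
gripper_width: 85.7
```

Run:
```python
from h import *
p=shot('scene','s1.png');print(rel([441.3,270,186],0.215+np.pi/2), r.state()['time_s'])
```

```text
[[114.0, 0.1, -0.6], 'jaw', np.float64(-1.357), 'turn', np.float64(-0.001), 'alt', np.float64(3.141)] 3.7
```

View pics/s1.png

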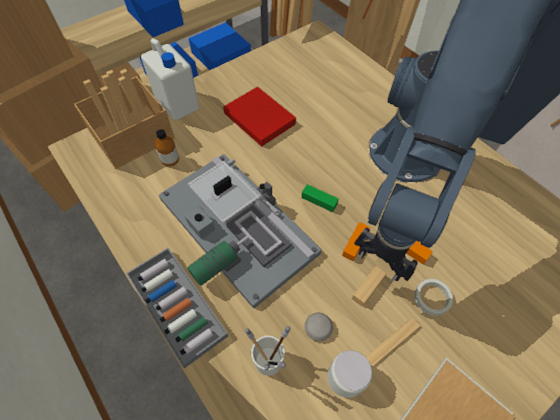

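>>> jog_arm(
  plan=[
    [[1, 40, 0, -0.6, 0], [1, 85, 0, -0.6, 0], [1, 114, 0, -0.6, 0], [1, 114, 0, -0.6, 0], [-1, 114, 0, -0.6, 0], [-1, 114, 0, -0.6, 0], [-1, 114, 0, -0.6, 0], [-1, 114, 0, -0.6, 0], [-1, 114, 0, -0.6, 0], [-1, 114, 0, -0.6, 0]],
  ],
  squeeze=40,
)

```text
time_s: 4.95
tool_pos: [441.6, 270.2, 187.1]
eef_rot: [0.444, 0.55, -0.443, 0.551]
contact_force: [-1.4, -0.7, 7.8]
gripper_width: 35.2
```

>>> jog_arm(
  plan=[
    [[-1, -30, 0, 0, 0], [-1, -80, 0, 0, 0], [-1, -130, 0, 0, 0], [-1, -130, 0, 0, 0]],
  ],
)

```text
time_s: 5.45
tool_pos: [441.8, 270.4, 321.0]
eef_rot: [0.447, 0.549, -0.441, 0.552]
contact_force: [-0.4, -0.4, -0.4]
gripper_width: 34.9
```

Run:
```python
from h import *
P={n:shot(n,n+'2.png') for n in('scene','top')}
s=r.state();print(s['tool_pos'],s['contact_force'],rel([593.3,-25.5,320],0.068),s['time_s'])
for n,p in P.items(): 
    c=proj(p,s['tool_pos']-[0,0,170]).astype(int)
    overlay(p,[],(c[0]-60,c[1]-50,c[0]+60,c[1]+50),5,'z_'+n+'.png')
```

```text
[441.05849662 269.9425619  317.30417736] [ 0.43044984 -1.14603285 -1.85795618] [[-2.7, 86.0, 321.0], 'jaw', np.float64(-1.357), 'turn', np.float64(-1.425), 'alt', np.float64(1.717)] 5.55
```

View pics/z_scene.png

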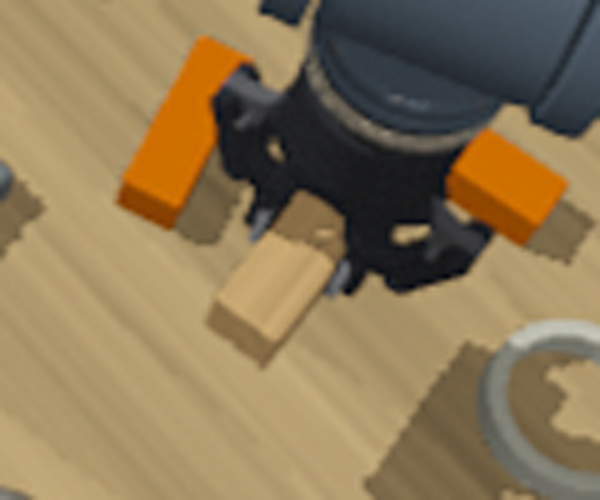

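View pics/z_top.png

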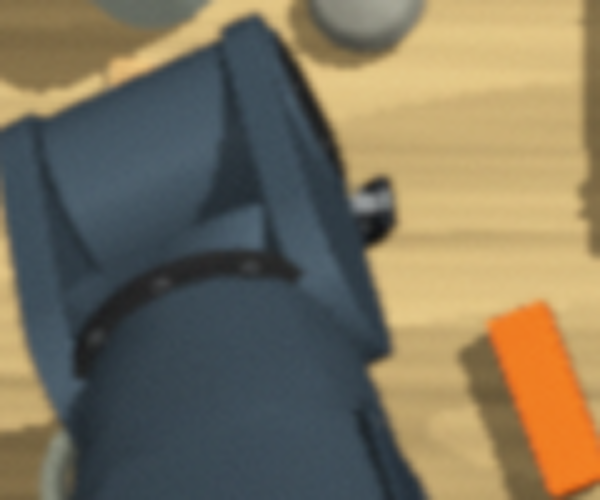

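Run:
```python
from h import *
p=r.grab_frame('scene');s=r.state();t=s['tool_pos'];R=Ro.from_quat(s['eef_rot']).as_matrix()
print(t,np.arctan2(R[1,2],R[0,2])+np.pi/2)
z=t[2]-187
pol=[(rect(t[:2],.214,110,36,z+34),(0,0,255)),(rect(t[:2],.214,110,36,z),(255,0,0))]
c=proj(p,t-[0,0,170]).astype(int)
overlay(p,pol,(c[0]-35,c[1]-30,c[0]+35,c[1]+30),10,'z3.png')
```

```text
[440.94027039 269.8971921  316.47287969] 0.21407922704453708
```

View pics/z3.png

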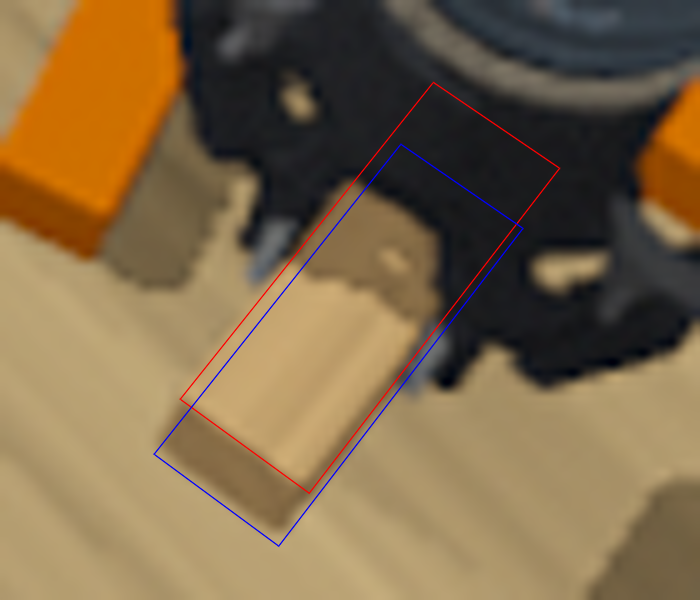

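>>> jog_arm(
  plan=[
    [[-1, -4, 86, 321, -1.425], [-1, -4, 86, 321, -1.425], [-1, -4, 86, 321, -1.425], [-1, -4, 86, 321, -1.425], [-1, -4, 86, 321, -1.425], [-1, -4, 86, 321, -1.425], [-1, -4, 86, 321, -1.425], [-1, -4, 86, 321, -1.425], [-1, -4, 86, 321, -1.425], [-1, -4, 86, 321, -1.425], [-1, -4, 86, 321, -1.425]],
  ],
)

```text
time_s: 6.98
tool_pos: [593.1, -25.4, 320.2]
eef_rot: [-0.023, 0.707, 0.024, 0.707]
contact_force: [0.3, -0.7, -0.1]
gripper_width: 35.1
```

Run:
```python
from h import *
print(rel([593.3,-25.5,260],0.068),rel([593.3,-25.5,233],0.068),r.state()['contact_force'])
```

```text
[[60.2, -0.2, 0.1], 'jaw', np.float64(0.066), 'turn', np.float64(-0.002), 'alt', np.float64(3.14)] [[87.2, -0.2, 0.1], 'jaw', np.float64(0.066), 'turn', np.float64(-0.002), 'alt', np.float64(3.14)] [ 0.32422394 -0.72142959 -0.11439496]
```

>>> jog_arm(
  plan=[
    [[-1, 40, 0, 0, 0], [-1, 66, 0, 0, 0], [-1, 70, 0, 0, 0], [-1, 70, 0, 0, 0]],
  ],
)

```text
time_s: 7.48
tool_pos: [593.4, -25.3, 250.8]
eef_rot: [-0.023, 0.706, 0.023, 0.707]
contact_force: [0.1, -0.3, -0.5]
gripper_width: 35.1
```

Run:
```python
from h import *
p=r.grab_frame('scene');s=r.state();t=s['tool_pos']
print(t,s['contact_force'],s['time_s'])
z=t[2]-187
y=.068;n=(593.3,-25.5)
pol=[(rect(t[:2],y,36,110,z+34),(0,0,255)),(rect(t[:2],y,36,110,z),(255,0,0)),(rect(n,y,44,120,55),(0,255,0)),(rect(n,y,60,136,55),(0,255,255))]
overlay(p,pol,(215,185,295,255),9,'z4.png')
overlay(p,[],(215,185,295,255),9,'z4b.png')
```

```text
[593.53022224 -25.35227345 251.29144495] [ 0.61996482  0.26204338 -0.53322825] 7.525
```

View pics/z4.png

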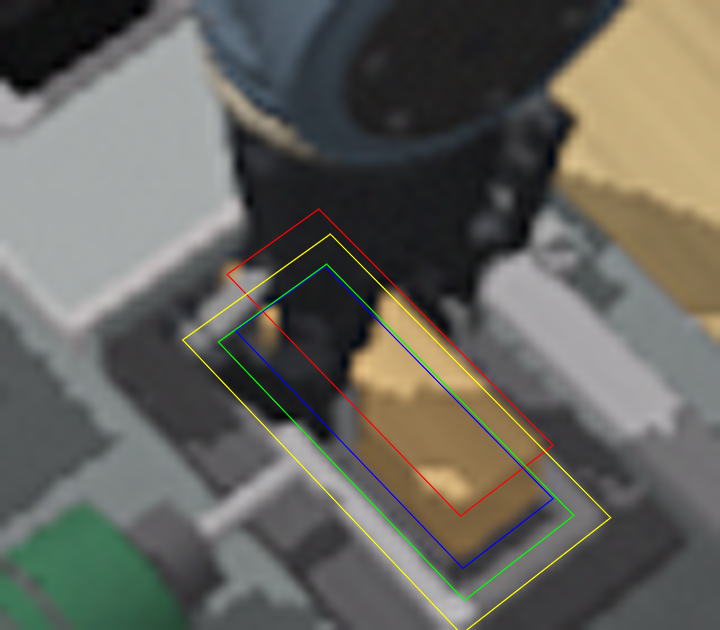

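View pics/z4b.png

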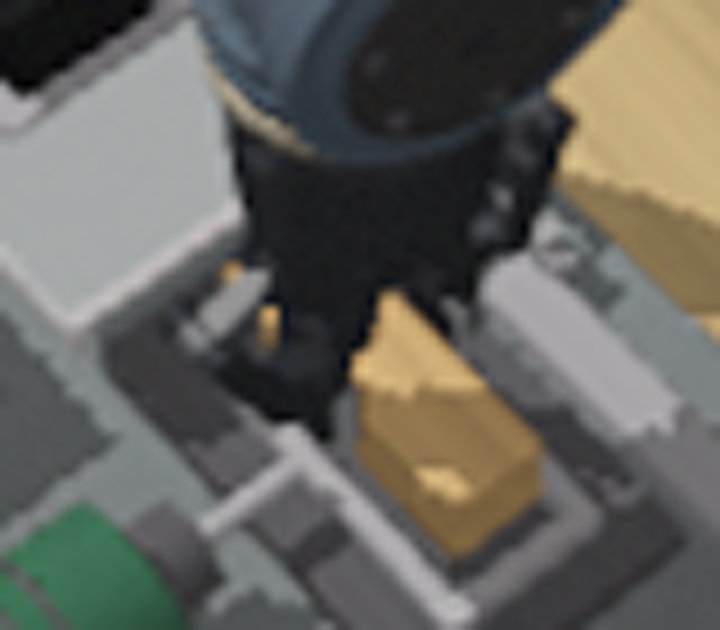

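>>> jog_arm(
  plan=[
    [[-1, 5, 0, 0, 0], [-1, 9, 0, 0, 0], [-1, 13, 0, 0, 0], [-1, 16, 0, 0, 0], [-1, 18, 0, 0, 0], [-1, 18, 0, 0, 0]],
  ],
)

```text
time_s: 8.28
tool_pos: [593.5, -25.3, 233.1]
eef_rot: [-0.023, 0.706, 0.023, 0.707]
contact_force: [-0.2, -0.3, -0.8]
gripper_width: 35.1
```

>>> jog_arm(
  plan=[
    [[-1, 1.0, 0, 0, 0], [-1, 2, 0, 0, 0], [-1, 2, 0, 0, 0], [-1, 2, 0, 0, 0]],
  ],
)

```text
time_s: 8.78
tool_pos: [593.6, -25.4, 232.2]
eef_rot: [-0.023, 0.706, 0.023, 0.707]
contact_force: [-3.8, 0.5, 10.2]
gripper_width: 34.9
```

>>> jog_arm(
  plan=[
    [[0.5, 0, 0, 0, 0], [0.5, 0, 0, 0, 0], [0.5, 0, 0, 0, 0], [0.5, 0, 0, 0, 0], [0.5, -30, 0, 0, 0], [0.5, -80, 0, 0, 0], [0.5, -120, 0, 0, 0], [0.5, -160, 0, 0, 0], [0.5, -160, 0, 0, 0]],
  ],
)

```text
time_s: 9.9
tool_pos: [593.7, -25.4, 395.3]
eef_rot: [-0.023, 0.704, 0.023, 0.709]
contact_force: [-0.1, 0.2, -0.3]
gripper_width: 64.0
```

Run:
```python
from h import *
p=r.grab_frame('scene');s=r.state();t=s['tool_pos']
print(t,s['contact_force'],s['time_s'])
y=.068;n=(593.3,-25.5);u=np.array([-np.sin(y),np.cos(y)]);gc=np.array(n)-154*u
pol=[(rect(n,y,36,110,79),(0,0,255)),(rect(n,y,44,120,55),(0,255,0)),(rect(gc,y,130,170,92),(0,255,255))]
overlay(p,pol,(195,165,295,255),8,'z5.png')
overlay(p,[],(195,165,295,255),8,'z5b.png')
```

```text
[593.31223095 -25.38140454 393.1326118 ] [ 0.3066054  -0.4686435  -0.68192696] 9.95
```

View pics/z5.png

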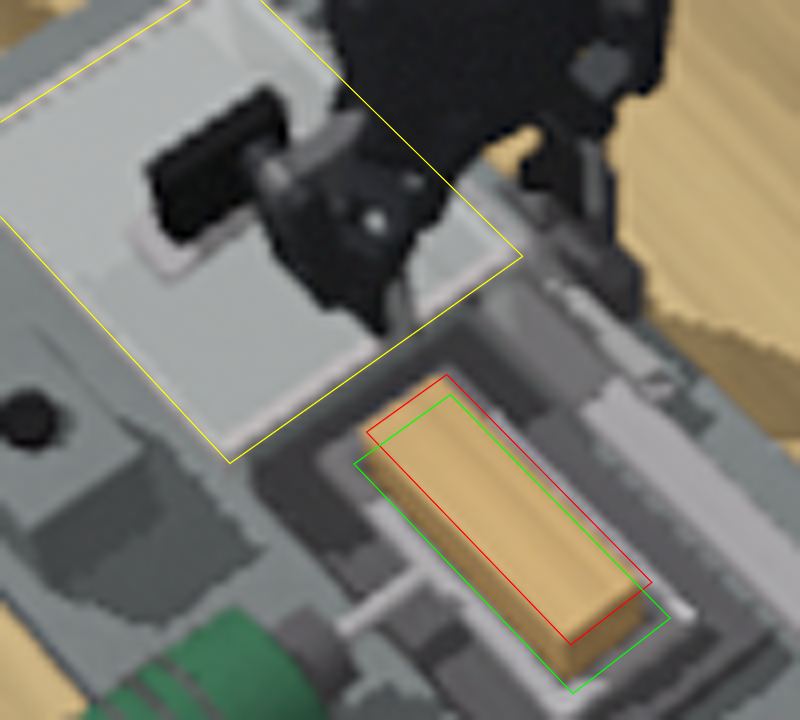

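View pics/z5b.png

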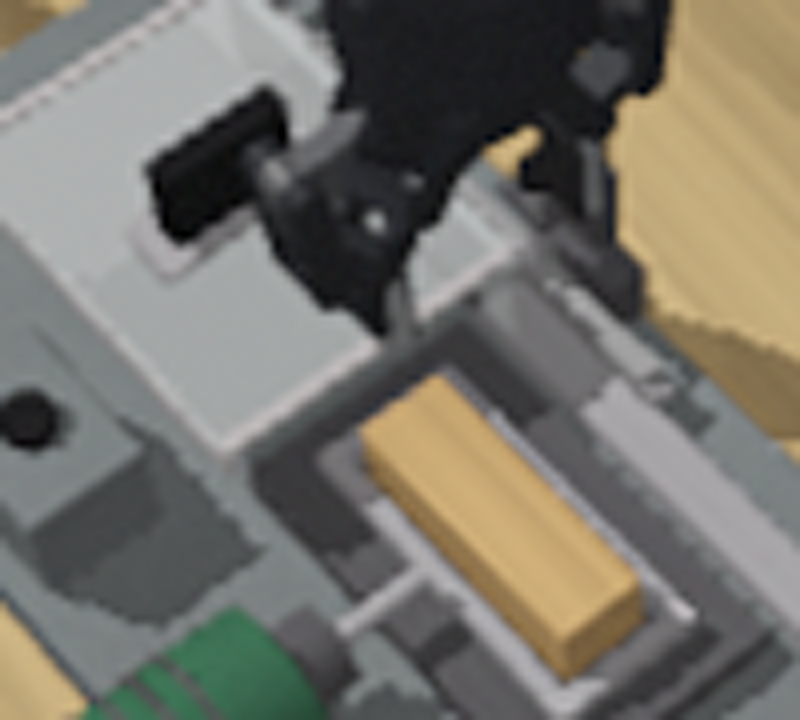

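Run:
```python
from h import *
y=.068;n=np.array((593.3,-25.5));u=np.array([-np.sin(y),np.cos(y)]);gc=n-154*u
print(gc,rel([*gc,380],y-np.pi/2),rel([*gc,271],y-np.pi/2))
```

```text
[ 603.76393144 -179.14408918] [[13.2, -154.1, 0.3], 'jaw', np.float64(0.066), 'turn', np.float64(1.569), 'alt', np.float64(-1.573)] [[122.2, -154.1, -0.2], 'jaw', np.float64(0.066), 'turn', np.float64(1.569), 'alt', np.float64(-1.573)]
```

>>> jog_arm(
  plan=[
    [[0.5, 13, -154.1, 0, 1.57], [0.5, 13, -154.1, 0, 1.57], [0.5, 13, -154.1, 0, 1.57], [0.5, 13, -154.1, 0, 1.57], [0.5, 13, -154.1, 0, 1.57], [0.5, 13, -154.1, 0, 1.57], [0.5, 13, -154.1, 0, 1.57], [0.5, 13, -154.1, 0, 1.57], [0.5, 13, -154.1, 0, 1.57], [0.5, 13, -154.1, 0, 1.57], [0.5, 13, -154.1, 0, 1.57]],
  ],
)

```text
time_s: 11.32
tool_pos: [603.4, -179.1, 379.4]
eef_rot: [0.484, 0.516, -0.482, 0.517]
contact_force: [-0.7, -0.1, 0.1]
gripper_width: 64.3
```

Run:
```python
from h import *
y=.068;n=np.array((593.3,-25.5));u=np.array([-np.sin(y),np.cos(y)]);gc=n-154*u
print(rel([*gc,271],y-np.pi/2),r.state()['joints'].round(2))
```

```text
[[108.4, -0.0, 0.1], 'jaw', np.float64(-1.503), 'turn', np.float64(0.0), 'alt', np.float64(-3.141)] [-0.36  0.52  1.46  0.    1.16  1.14]
```

>>> jog_arm(
  plan=[
    [[0.5, 40, 0, 0, 0], [0.5, 80, 0, 0, 0], [0.5, 106, 0, 0, 0], [0.5, 106, 0, 0, 0]],
  ],
  squeeze=30,
)

```text
time_s: 11.82
tool_pos: [603.3, -178.9, 271.4]
eef_rot: [0.483, 0.518, -0.482, 0.516]
contact_force: [0.1, -0.6, 0.3]
gripper_width: 64.2
```

Run:
```python
from h import *
p=r.grab_frame('scene');overlay(p,[],(170,130,300,230),6,'z6.png');print(r.state()['contact_force'],r.state()['tool_pos'])
```

```text
[-0.20996476 -0.52436661  1.40589581] [ 603.75702343 -179.1102865   273.19405884]
```

View pics/z6.png

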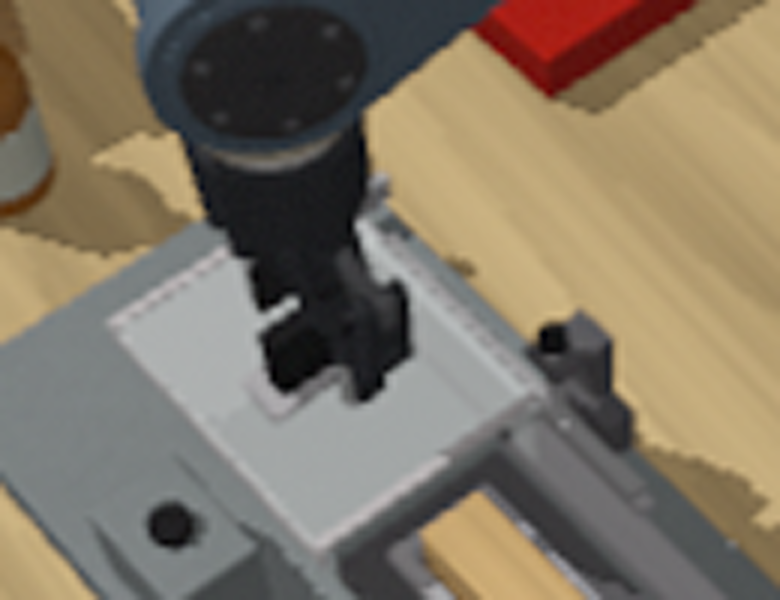

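Gripper straddles the black grip (around zoomed (310,345)), catch block at about (585,360). Close on the grip.

>>> jog_arm(
  plan=[
    [[-1, 0, 0, 0, 0], [-1, 0, 0, 0, 0], [-1, 0, 0, 0, 0], [-1, 0, 0, 0, 0], [-1, 0, 0, 0, 0], [-1, 0, 0, 0, 0]],
  ],
  squeeze=30,
)

```text
time_s: 12.62
tool_pos: [603.9, -179.2, 274.1]
eef_rot: [0.483, 0.516, -0.482, 0.518]
contact_force: [-1.3, 0.7, 6.3]
gripper_width: 13.6
```

Run:
```python
from h import *
s=r.state();R=Ro.from_quat(s['eef_rot']).as_matrix();print(R.round(3),s['tool_pos'],s['contact_force'],R.T@s['contact_force'])
y=.068;u=np.array([-np.sin(y),np.cos(y),0]);print(R.T@u)
```

```text
[[ 0.003  0.998  0.068]
 [ 0.     0.068 -0.998]
 [-1.     0.003 -0.   ]] [ 603.90024321 -179.18949095  274.08034412] [-1.33721545  0.73118852  6.31210336] [-6.31607542 -1.26329934 -0.8226158 ]
[ 2.47212001e-04  5.50141499e-04 -9.99999818e-01]
```

>>> jog_arm(
  plan=[
    [[-1, 0, 0, -4, 0], [-1, 0, 0, -12, 0], [-1, 0, 0, -22, 0], [-1, 0, 0, -32, 0], [-1, 0, 0, -42, 0], [-1, 0, 0, -52, 0], [-1, 0, 0, -62, 0], [-1, 0, 0, -72, 0], [-1, 0, 0, -80, 0], [-1, 0, 0, -86, 0], [-1, 0, 0, -90, 0], [-1, 0, 0, -90, 0]],
  ],
)

```text
time_s: 14.12
tool_pos: [598.0, -88.9, 274.1]
eef_rot: [0.484, 0.516, -0.481, 0.518]
contact_force: [5.2, 1.4, -2.6]
gripper_width: 13.6
```

```bash
cat >> h.py <<'E'
def look(f,n='scene'):
    p=r.grab_frame(n);s=r.state();y=.068;u=np.array([-np.sin(y),np.cos(y)])
    overlay(p,[],(170,140,310,240),5,f)
    print('travel',((s['tool_pos'][:2]-[603.9,-179.2])@u).round(2),'Fy',(s['contact_force'][:2]@u).round(2),s['contact_force'].round(1),s['tool_pos'].round(1),s['gripper_width'],s['time_s'])
E
python3 -c "
from h import *
look('z7.png')"
```

```text
travel 90.44 Fy 0.35 [ 3.6  0.6 -2.8] [598.  -88.9 274.1] 13.741531899760728 14.175
```

View pics/z7.png

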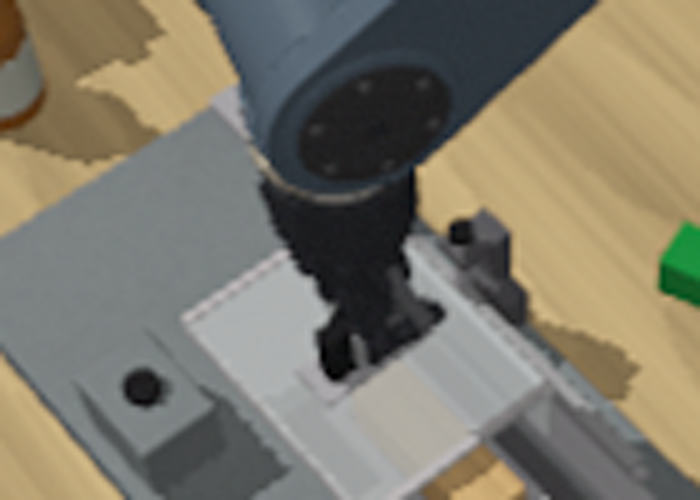

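>>> jog_arm(
  plan=[
    [[-1, 0, 0, -3, 0], [-1, 0, 0, -6, 0], [-1, 0, 0, -9, 0], [-1, 0, 0, -12, 0], [-1, 0, 0, -15, 0], [-1, 0, 0, -18, 0]],
  ],
)

```text
time_s: 14.92
tool_pos: [596.8, -70.8, 274.1]
eef_rot: [0.484, 0.516, -0.481, 0.518]
contact_force: [4.9, -2.6, -4.2]
gripper_width: 13.4
```

>>> jog_arm(
  plan=[
    [[-1, 0, 0, -1, 0], [-1, 0, 0, -2, 0], [-1, 0, 0, -3, 0], [-1, 0, 0, -4, 0]],
  ],
)

```text
time_s: 15.42
tool_pos: [596.6, -66.7, 274.1]
eef_rot: [0.484, 0.516, -0.481, 0.518]
contact_force: [4.9, -0.6, -2.5]
gripper_width: 13.6
```

>>> jog_arm(
  plan=[
    [[-1, 0, 0, -1, 0], [-1, 0, 0, -2, 0], [-1, 0, 0, -3, 0], [-1, 0, 0, -4, 0]],
  ],
)

```text
time_s: 15.92
tool_pos: [596.3, -62.7, 274.1]
eef_rot: [0.484, 0.516, -0.481, 0.518]
contact_force: [5.6, -3.9, -2.9]
gripper_width: 13.4
```

>>> jog_arm(
  plan=[
    [[-1, 0, 0, -1, 0], [-1, 0, 0, -2, 0], [-1, 0, 0, -2.5, 0]],
  ],
)

```text
time_s: 16.3
tool_pos: [596.2, -60.3, 274.1]
eef_rot: [0.484, 0.516, -0.481, 0.518]
contact_force: [5.1, -2.7, -3.6]
gripper_width: 13.3
```

>>> jog_arm(
  plan=[
    [[-1, 0, 0, -1, 0], [-1, 0, 0, -2, 0], [-1, 0, 0, -2.5, 0]],
  ],
)

```text
time_s: 16.68
tool_pos: [596.0, -57.8, 274.1]
eef_rot: [0.484, 0.516, -0.481, 0.518]
contact_force: [4.6, -3.4, -2.9]
gripper_width: 14.0
```

>>> jog_arm(
  plan=[
    [[-1, 0, 0, -1, 0], [-1, 0, 0, -2, 0], [-1, 0, 0, -2.5, 0]],
  ],
)

```text
time_s: 17.05
tool_pos: [595.8, -55.4, 274.1]
eef_rot: [0.484, 0.516, -0.481, 0.518]
contact_force: [3.8, -4.3, -3.5]
gripper_width: 13.6
```

>>> jog_arm(
  plan=[
    [[-1, 0, 0, -1, 0], [-1, 0, 0, -2, 0], [-1, 0, 0, -2.5, 0]],
  ],
)

```text
time_s: 17.42
tool_pos: [595.7, -53.0, 274.1]
eef_rot: [0.484, 0.515, -0.481, 0.518]
contact_force: [5.0, -2.4, -2.9]
gripper_width: 13.6
```

>>> jog_arm(
  plan=[
    [[-1, 0, 0, -1, 0], [-1, 0, 0, -2, 0], [-1, 0, 0, -2.5, 0]],
  ],
)

```text
time_s: 17.8
tool_pos: [595.5, -50.9, 274.1]
eef_rot: [0.484, 0.515, -0.481, 0.518]
contact_force: [5.5, -7.1, -3.6]
gripper_width: 13.8
```

>>> jog_arm(
  plan=[
    [[-1, 0, 0, -1, 0], [-1, 0, 0, -2, 0]],
  ],
)

```text
time_s: 18.05
tool_pos: [595.4, -49.2, 274.1]
eef_rot: [0.484, 0.515, -0.482, 0.519]
contact_force: [3.3, -7.4, -3.2]
gripper_width: 13.7
```

>>> jog_arm(
  plan=[
    [[-1, 0, 0, -1, 0], [-1, 0, 0, -1.5, 0]],
  ],
)

```text
time_s: 18.3
tool_pos: [595.3, -48.0, 274.1]
eef_rot: [0.484, 0.515, -0.482, 0.519]
contact_force: [6.0, -5.1, -3.8]
gripper_width: 14.0
```

>>> jog_arm(
  plan=[
    [[-1, 0, 0, -1, 0], [-1, 0, 0, -2, 0]],
  ],
)

```text
time_s: 18.55
tool_pos: [595.2, -46.4, 274.1]
eef_rot: [0.483, 0.515, -0.482, 0.519]
contact_force: [2.8, -6.3, -3.6]
gripper_width: 13.4
```

>>> jog_arm(
  plan=[
    [[-1, 0, 0, -1, 0], [-1, 0, 0, -1.5, 0]],
  ],
)

```text
time_s: 18.8
tool_pos: [595.1, -45.0, 274.1]
eef_rot: [0.483, 0.515, -0.482, 0.519]
contact_force: [4.5, -4.2, -2.5]
gripper_width: 13.6
```

>>> jog_arm(
  plan=[
    [[-1, 0, 0, -1, 0], [-1, 0, 0, -2, 0]],
  ],
)

```text
time_s: 19.05
tool_pos: [595.0, -43.2, 274.1]
eef_rot: [0.484, 0.514, -0.482, 0.519]
contact_force: [5.4, 0.7, -2.6]
gripper_width: 13.8
```

>>> jog_arm(
  plan=[
    [[-1, 0, 0, -1, 0], [-1, 0, 0, -1.5, 0]],
  ],
)

```text
time_s: 19.3
tool_pos: [594.9, -40.7, 274.1]
eef_rot: [0.484, 0.515, -0.482, 0.518]
contact_force: [4.5, 8.6, -2.0]
gripper_width: 13.5
```

```bash
python3 -c "
from h import *
look('z8.png')
p=shot('top','t8.png');overlay(p,[],(225,130,385,240),5,'t8.png')
d=r.regions_of(p,'pawl');print([(x['conf'],x['at']) for x in d])"
```

```text
travel 138.9 Fy 7.75 [ 5.   8.1 -2.3] [594.9 -40.6 274.1] 13.660914509934702 19.35
[]
```

View pics/z8.png

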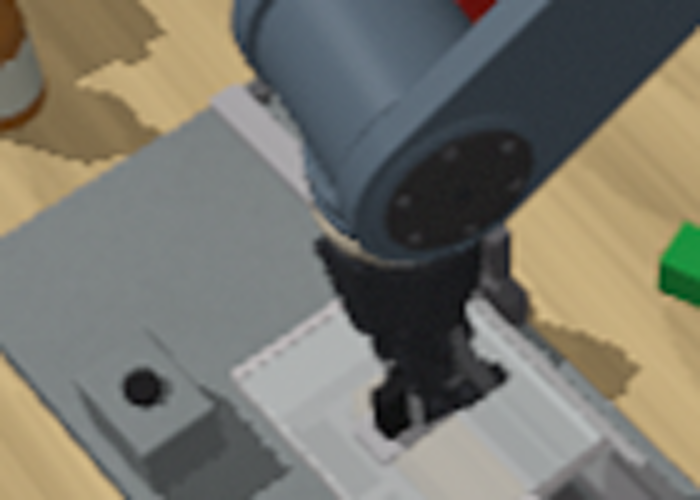

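View pics/t8.png

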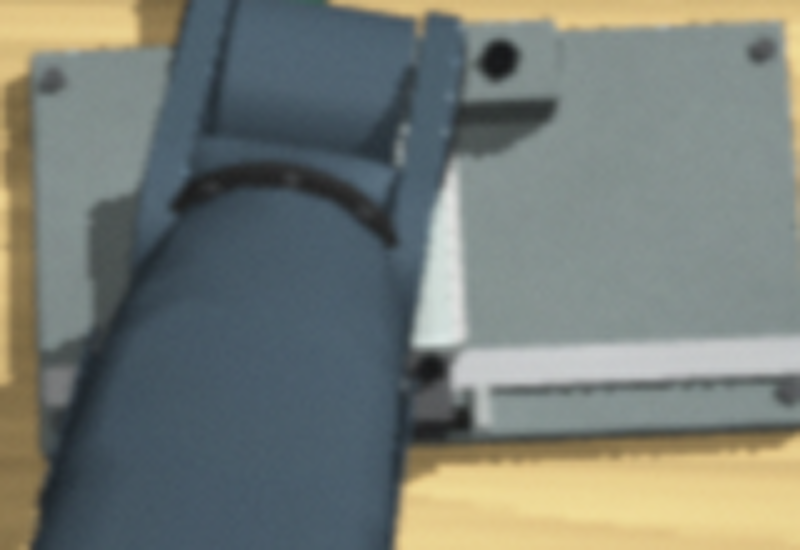

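>>> jog_arm(
  plan=[
    [[-1, 0, 0, -0.5, 0], [-1, 0, 0, -1, 0]],
  ],
)

```text
time_s: 19.7
tool_pos: [594.8, -39.4, 274.1]
eef_rot: [0.484, 0.515, -0.482, 0.518]
contact_force: [4.6, -0.1, -2.7]
gripper_width: 13.7
```

>>> jog_arm(
  plan=[
    [[-1, 0, 0, -0.5, 0], [-1, 0, 0, -0.5, 0]],
  ],
)

```text
time_s: 19.95
tool_pos: [594.8, -39.0, 274.1]
eef_rot: [0.484, 0.515, -0.482, 0.518]
contact_force: [4.1, 0.2, -3.2]
gripper_width: 13.6
```

```bash
python3 -c "
from h import *
look('z9.png')
p=r.grab_frame('scene');overlay(p,[],(240,165,300,215),10,'z9b.png')
p=r.grab_frame('top');overlay(p,[],(290,190,350,230),10,'t9.png')
print(r.state()['contact_force'])"
```

```text
travel 140.54 Fy -0.31 [ 6.   0.1 -2.6] [594.8 -39.  274.1] 13.602546933899276 20.0
[ 4.60938109  0.29684345 -4.06821593]
```

View pics/z9b.png

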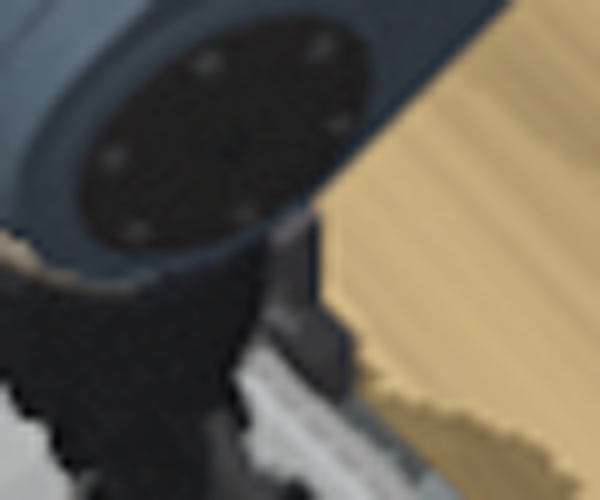

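View pics/t9.png

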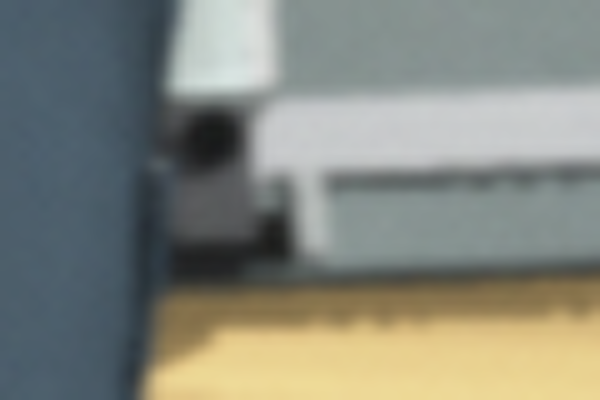

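>>> jog_arm(
  plan=[
    [[-1, 0, 0, -0.5, 0], [-1, 0, 0, -1, 0], [-1, 0, 0, -1, 0]],
  ],
)

```text
time_s: 20.48
tool_pos: [594.7, -38.0, 274.1]
eef_rot: [0.484, 0.515, -0.482, 0.518]
contact_force: [4.2, -1.0, -2.9]
gripper_width: 13.5
```

>>> jog_arm(
  plan=[
    [[-1, 0, 0, -0.5, 0], [-1, 0, 0, -1, 0], [-1, 0, 0, -1, 0]],
  ],
)

```text
time_s: 20.85
tool_pos: [594.7, -37.2, 274.1]
eef_rot: [0.484, 0.515, -0.482, 0.518]
contact_force: [4.7, -3.8, -3.2]
gripper_width: 13.5
```

>>> jog_arm(
  plan=[
    [[-1, 0, 0, -0.4, 0], [-1, 0, 0, -0.8, 0], [-1, 0, 0, -0.8, 0]],
  ],
)

```text
time_s: 21.22
tool_pos: [594.6, -36.9, 274.1]
eef_rot: [0.484, 0.515, -0.482, 0.519]
contact_force: [4.4, -5.3, -3.4]
gripper_width: 13.4
```

>>> jog_arm(
  plan=[
    [[0.3, 0, 0, 0, 0], [0.3, 0, 0, 0, 0], [0.3, 0, 0, 0, 0], [0.3, 0, 0, 0, 0], [0.3, -40, 0, 0, 0], [0.3, -90, 0, 0, 0], [0.3, -140, 0, 0, 0], [0.3, -140, -60, 0, 0], [0.3, -140, -120, 0, 0], [0.3, -140, -180, 0, 0], [0.3, -140, -180, 0, 0], [0.3, -140, -180, 0, 0]],
  ],
)

```text
time_s: 22.72
tool_pos: [414.6, -48.9, 413.6]
eef_rot: [0.484, 0.514, -0.482, 0.519]
contact_force: [0.6, -0.1, 0.3]
gripper_width: 55.7
```

```bash
python3 -c "
from h import *
P0=pickle.load(open('P0.pkl','rb'))
p=shot('scene','s10.png');q=shot('top','t10.png');print(r.state()['tool_pos'],r.state()['contact_force'],r.state()['time_s'])
for z,n in((p,'a'),(P0['scene'],'b')):overlay(z,[],(245,170,315,220),10 if 0 else 8,n+'.png')
cv2.imwrite('pics/ab.png',np.vstack([cv2.imread('pics/a.png'),cv2.imread('pics/b.png')])[:, :])
"
python3 - <<'E'
import cv2,numpy as np
a=cv2.imread('pics/a.png');b=cv2.imread('pics/b.png');c=np.hstack([a[:,:400],b[:,:400]]);cv2.imwrite('pics/ab.png',c)
E
```

```text
[415.1338308  -48.83073981 413.25309108] [-0.81517354 -0.0035597  -0.18768025] 22.825
```

View pics/ab.png

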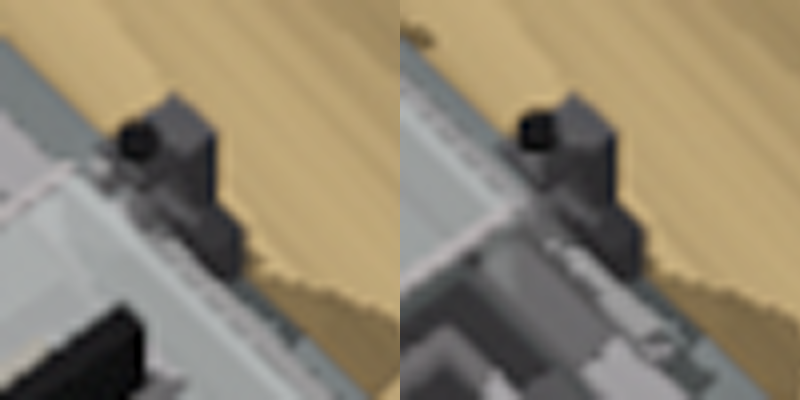

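View pics/s10.png

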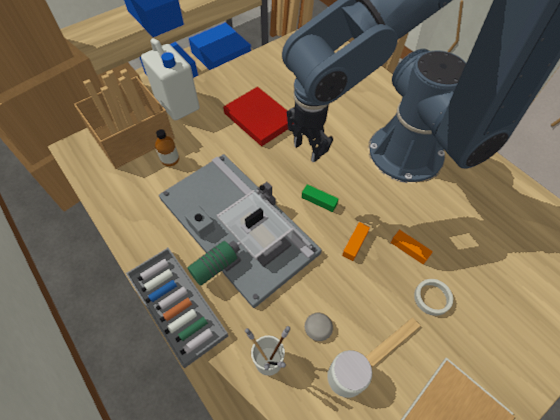

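View pics/t10.png

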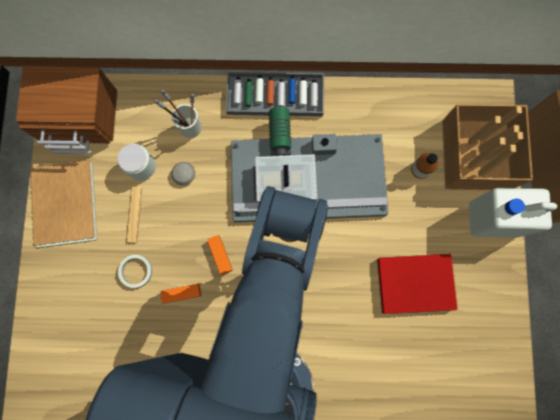

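```bash
python3 -c "
from h import *
P0=pickle.load(open('P0.pkl','rb'))['scene']['pixels']
a=cv2.imread('pics/s10.png')[:,:,::-1];p=r.grab_frame('scene')
def cen(im):
    g=cv2.cvtColor(np.ascontiguousarray(im),cv2.COLOR_RGB2GRAY)[180:194,255:268].astype(float)
    w=np.clip(55-g,0,None);yy,xx=np.mgrid[180:194,255:268];return (w*xx).sum()/w.sum(),(w*yy).sum()/w.sum(),w.sum(),(g<45).sum(), np.where((g<45).any(1))[0]+180
print(cen(P0),cen(a),cen(p['pixels']))
X=ray(p,(262,186),100);print(X,proj(p,X)-proj(p,X-[0,0,6]))
y=.068
for c in ((0,0),):
  n=np.array((593.3,-25.5));u=np.array([-np.sin(y),np.cos(y)])
  gc=n-154*u+142.6*u
  overlay(p,[(rect(gc,y,130,170,92),(0,0,255)),(rect(n,y,36,110,79),(0,255,0))],(195,165,315,275),6,'z11.png')
"
```

```text
(np.float64(261.98923076923074), np.float64(186.76923076923077), np.float64(650.0), np.int64(20), array([184, 185, 186, 187, 188])) (np.float64(262.0706260032103), np.float64(187.79935794542536), np.float64(623.0), np.int64(20), array([186, 187, 188, 189, 190])) (np.float64(262.0551053484603), np.float64(187.7844408427877), np.float64(617.0), np.int64(20), array([186, 187, 188, 189, 190]))
[ 509.77334291 -119.96797111  100.        ] [-0.06310446 -1.21720908]
```

View pics/z11.png

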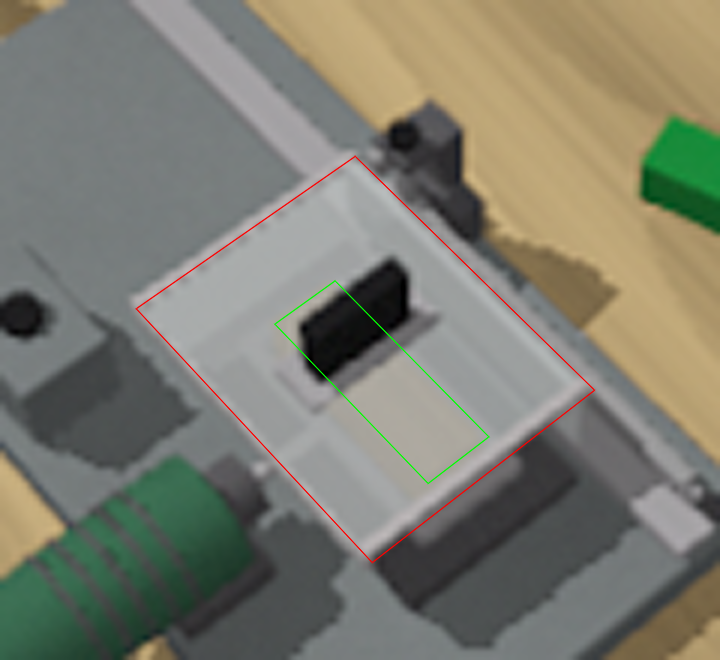

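```bash
python3 -c "
from h import *
print(r.hand_in(), r.state()['time_s'])"
```

```text
the job is handed in; nothing more can be done
the job is handed in; nothing more can be done
```

The bar is lying flat in the nest and released, and the guard is shut over it with the catch dropped. I handed the job in at about 23 s of the allowed 64 s; it reports no verdict.

**Bar:** I gripped the bare-wood bar across its width and set it down until it touched, with its underside at about 45 mm, matching the nest floor. The scene picture before shutting showed it sitting inside the four lips. Its outline was about one pixel (roughly 2 mm) off my predicted position. The hood showed about the same shift, so I took it as calibration error.

**Guard:** I pinched the black grip and slid the guard about 142 mm from where it started. The push rose to about 7 N, then the guard pulled the tool forward with about 8 N as the pawl dropped. After that it met a light resistance of at most about 5 N, far below the 18 N ramming limit.

**Final checks:**
- **Pawl:** its pin had come down about 1.0 pixel in the image. A full 6 mm drop should show as 1.2 pixels, so this fits a dropped pawl but is only good to about 1–2 mm.
- **Latch:** I did not pull the guard back to test that it holds.
- **Stop:** contact was only inferred from that 5 N, and I had no direct reading of the squeeze.
- **Surroundings:** in the last pictures the bystanders and look-alikes appeared where they began, and the arm was clear of everything.

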